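# Run the inspection carriage up to the magnifier

### The arm

A 7-joint arm with a two-finger parallel gripper is mounted at the origin on the work surface. World frame = base frame: x ahead of the robot, y to its left, z up, the work surface at z = 0. Lengths are in m, angles in rad, forces in N, time in s.
With the tool pointing down it reaches from about 0.4 to 0.85 m from the base axis. Payload 10.4 kg.
Tool frame: the origin (TCP) lies between the finger pads; the fingertips stand 8 mm ahead of it and the grasp point (between the pads) lies 11 mm behind it; y points along the fingers, x is the direction in which the jaws open and shut, and the axes are right-handed (so a half turn about y gives the same grasp; the last joint's range is limited). The gripper opens to 85 mm and grips with 20 to 120 N. Pads are 22 mm wide; open, the fingers measure 114 mm over their backs; the gripper's body (76 mm by 85 mm) begins 54 mm behind the grasp point. The pads swing forward as they close: fully open they stand 13 mm farther back than shut.
Start: joints at [-1.367, 0.332, -0.065, 1.46, 0.022, 1.35, -0.088], TCP at [0.141, 0.609, 0.239] pointing down, gripper open.
Joint ranges: [-2.6, 2.6], [-0.5, 2.12], [-1.47, 1.34], [0.16, 2.42], [-1.27, 4.41], [0.06, 2.06], [-2.6, 2.6]. Speed limits (rad/s): [2.22, 2.22, 2.79, 2.79, 3.14, 3.14, 3.14].

### API

Orientations are given as a unit quaternion [x, y, z, w].
In Python, from bench import manip, vision, workorder gives the robot as it stands. The module is installed in compiled form; this text tells all that it offers.
- The arm moves only by the shell command python3 -m handwheel 'ROWS' [OPENING] [FORCE]. ROWS is a JSON object of lists of equal length, an entry for each row: "offset": the shift along the tool's x, y, z in m, a list of three; "angular": the turn, a rotation vector about the tool's x, y, z in rad, a list of three. In form: {"offset": [[x, y, z], ...], "angular": [[ax, ay, az], ...]}. A call has 1 to 5 rows; each row shifts and turns the commanded pose from where the row before left it, along the tool's axes as they then stand; what a row does not reach is not made up. A row lasts 1/8 s, in which the tool goes at most 62.5 mm and 10.7 degrees, less where a joint would pass 70% of its speed; a pose out of reach is approached as far as the arm can. A call is refused whole if a number of a shift passes 0.0625 or a number of a turn 0.188, either way. A call with a gripper value outside its range is refused whole. OPENING is the opening in per cent of the stroke, from 0 (shut) to 100 (fully open), set as the call begins (- or left out, the last holds). The fingers move at their own pace and stop on an object; FORCE is the grip in N (left out, the last holds). Time passes only in rows, so rows that do not move let the fingers close. It gives the time, the measured TCP pose, the force and the opening at its end, in the units of the state.
- manip.read_state(): the state, without advancing time (a new reading comes with each control period).
- vision.camera(name): name is "side" or "top"; returns a dict with "pixels" (400x640x3 uint8, red, green, blue), "depth" (400x640 float32, m along the optical axis (not along the pixel's ray), 0 where there is no reading), "mtx" (3x3 intrinsics, pixels), "pose" (4x4, takes a point from camera to world coordinates). Camera axes: x right, y down, z forward; pixel columns grow to the right and rows downward; lengths in m; the calibration is good to about 2 mm. A picture is of the moment at which its call begins.
- workorder.finish_job(): hands the job in, once; it reports no verdict.
The state is a dict: "clock": time; "q": joint angles; "joint_velocities": joint speeds; "tau": joint torques, N m; "tcp_pos": TCP position; "ee_rot": TCP orientation; "ft_force": force on the tool from outside, world axes, zero at the start; "torque": the same for the moment, N m; "width": finger opening in m.
Only numpy, scipy, OpenCV 4.12 (cv2) and the standard library are available. Lean on these libraries where they do the work, as an engineer would, in place of code of your own. Each camera call takes 0.05 s, during which the arm holds its last target.

### The job

On the inspection slide, press the black thumb pad on the carriage to release its lock and, keeping it held down, push the carriage along the rail until it is fully home against the end stop at the round magnifier's end. Then let the pad spring back up so that the carriage is locked there, and take the hand away. Use the fingertips only: do not force the carriage against its lock, keep off the printed ring, the magnifier and the light panel, and leave the loose things on the bench where they are.

Things in the scene. Friction and masses are not known exactly. Their poses are not given: they have to be found in the camera images.
- rail: Inspection slide: plywood baseboard 280 x 620 x 12 mm fixed to the table, with a low twin-shaft aluminium rail 404 mm long between grey end blocks. Origin on the table under the rail's middle; x roughly away from the robot, y along the rail, z up. A magnifier stands at one end and a light panel at the other; which end is which varies.
- carriage (a joint): Carriage position in m, positive towards the rail's +y: 0 mid-rail, -0.12 and +0.12 the two end stops (rubber buffers). The carriage is an aluminium plate 172 mm across the rail and 100 mm along it, its top 64 mm above the table, 0.5 to 0.9 kg. Unlocked it moves with a push of 2 to 3 N; locked it holds against about 20 N.
- lock (a joint): How far the thumb pad is pressed, in m: 0 released (carriage locked), 0.006 fully down. It gives under about 5 N and is fully down at about 6 N. The lock is free once the pad is more than 2 mm down; hold it well down (3 mm or more). Let go, it springs up and locks the carriage anywhere on the rail.
- pad_top (a point): Middle of the top of the black thumb pad, on the carriage's robot side (rail frame x -70 mm, y = carriage position), 98 mm above the table released, 92 mm fully down. Flat, 30 mm across the rail, 52 mm along it; at each end of its length a lip 5 mm high and 5 mm thick (42 mm clear between) to push against. It rides with the carriage. The ring's edge is 74 mm away.
- carriage_mid (a point): Point on the top of the carriage plate at the foot of the ring's holder (rail frame x = +45 mm, y = carriage position, 64 mm above the table). At the right end stop it is 142 mm from the magnifier.
- ring: Red 3D-printed stepped ring, 84 mm across its tabs and 16 mm thick, standing upright on two steel rods on the carriage, its axis along the rail. Origin at its centre, 125 mm above the table. Fixed to the carriage; not to be touched.
- magnifier: Round magnifying glass, 114 mm across its black frame, upright on a stem and a round foot fixed to the baseboard at one end of the rail, facing along the rail; 182 mm high above the table. Origin under its foot, 12 mm above the table (rail frame x = +45 mm, y = +262 or -262 mm). It marks the end to slide to.
- panel: Rectangular white light panel in an aluminium frame, 120 mm wide, 110 mm tall, top 180 mm above the table, upright on a foot at the other end of the rail (same offsets as the magnifier, opposite end). Origin under its foot.
- comb_a: Loose salmon printed toothed strip, 22 x 72 x 24 mm, on the front of the baseboard. Origin under its centre. Leave alone.
- comb_b: Loose red printed toothed strip, 22 x 48 x 24 mm, on the front of the baseboard. Origin under its centre. Leave alone.
- comb_c: Loose salmon printed toothed strip, 22 x 72 x 24 mm, on the table in front of the baseboard. Origin under its centre. Leave alone.
- jar: Small glass jar with black cap, 44 mm across, 55 mm high, on the baseboard behind the rail. Origin under its centre. Leave alone.
- tape: Roll of tape lying flat, 90 mm across, 24 mm high, on the table to the robot's right. Origin under its centre. Leave alone.
- glue: White glue bottle, 44 mm across, 120 mm high, on the baseboard behind the rail. Origin under its centre. Leave alone.
- caliper: Steel caliper lying flat, 200 mm long, 12 mm high, on the table to the robot's left. Origin under its beam's middle. Leave alone.

How it is judged:
On the way, in this order (a step that is already met when the one before it is completed fails the run):
1. the thumb pad is held down, clear of its lock (value of joint lock above 0.002 m), for 0.1 s.
2. with the pad still down, the carriage is home against the stop at the magnifier's end ((value of joint carriage above 0.117 m or value of joint carriage below -0.117 m) and horizontal distance between carriage_mid and magnifier below 0.17 m and value of joint lock above 0.0015 m), for 0.1 s.
At the end, for the whole second after the job is handed in: The carriage is within 3 mm of the end stop at the magnifier's end, at rest, with the thumb pad back up (within 1 mm) so that it is locked, and the hand is clear ((value of joint carriage above 0.117 m or value of joint carriage below -0.117 m) and horizontal distance between carriage_mid and magnifier below 0.17 m and value of joint lock below 0.001 m and velocity of joint carriage between -0.005 and 0.005 m/s); the robot touches nothing.
It fails at once if the carriage is dragged along with its lock on (pad less than 1 mm down while it moves faster than 30 mm/s) (value of joint lock below 0.001 m and (velocity of joint carriage above 0.03 m/s or velocity of joint carriage below -0.03 m/s)).
It fails at once if the printed ring, the magnifier or the light panel is touched (contact force between any of the fingers, the arm and ring above 0.5 N or contact force between any of the fingers, the arm and magnifier above 0.5 N or contact force between any of the fingers, the arm and panel above 0.5 N).
It fails at once if a loose thing on the bench is moved more than 15 mm or lifted (distance of any of comb_a, comb_b, comb_c, jar, tape, glue, caliper from where it was at the start of the episode above 0.015 m).
It also fails if it takes over 32 s, if anything falls off the work surface, if the arm or the gripper's body presses on something with over 40 N, if the wrist force passes 120 N, or if a joint passes its speed limit or range.

## Working session

There is one attempt and no reset: what is moved stays moved. The work goes in short steps, Python scripts to look and compute and a shell command to move; the robot and the scene stay as the last step left them, time stands still between calls to the robot, and variables do not carry over. Pictures are saved under pics/ and viewed, and the job is handed in when it is done.

```bash
mkdir -p pics; cat > h.py <<'E'
import numpy as np, cv2
from bench import manip, vision, workorder
def P(c,u,v,z=None):
    K=c["mtx"];T=np.array(c["pose"]);d=c["depth"]
    r=np.array([(u-K[0][2])/K[0][0],(v-K[1][2])/K[1][1],1.])
    R=T[:3,:3]@r
    if z is None: s=d[int(v),int(u)]
    else: s=(z-T[2,3])/R[2]
    return T[:3,3]+s*R
def save(c,n,box=None,k=1):
    im=c["pixels"][:,:,::-1]
    if box: im=im[box[1]:box[3],box[0]:box[2]]
    cv2.imwrite("pics/"+n,cv2.resize(im,None,fx=k,fy=k,interpolation=cv2.INTER_CUBIC))
E
python3 - <<'E'
from h import *
s=manip.read_state();print({k:np.round(v,3) for k,v in s.items()})
import pickle
o={}
for n in("top","side"):
    c=vision.camera(n);save(c,n+"0.png");o[n]=c
pickle.dump(o,open("c0.pkl","wb"))
E
```

```text
{'clock': np.float64(0.0), 'q': array([-1.367,  0.333, -0.065,  1.461,  0.022,  1.35 , -0.089]), 'joint_velocities': array([-0.   ,  0.001, -0.002,  0.   ,  0.002,  0.   , -0.   ]), 'tau': array([ 1.0000e-03, -6.2543e+01,  5.0000e-02, -3.9161e+01,  1.6000e-02,
        1.0000e-02, -0.0000e+00]), 'tcp_pos': array([0.14 , 0.609, 0.239]), 'ee_rot': array([ 0.554,  0.44 , -0.441, -0.553]), 'ft_force': array([-0.655, -0.007,  0.524]), 'torque': array([ 0.01, -0.  ,  0.01]), 'width': np.float64(0.085)}
```

View pics/top0.png

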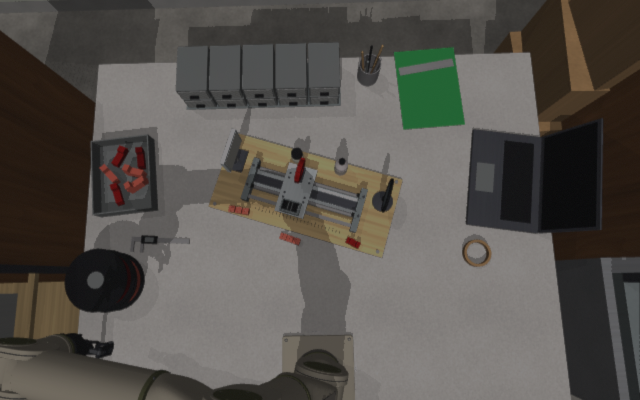

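View pics/side0.png

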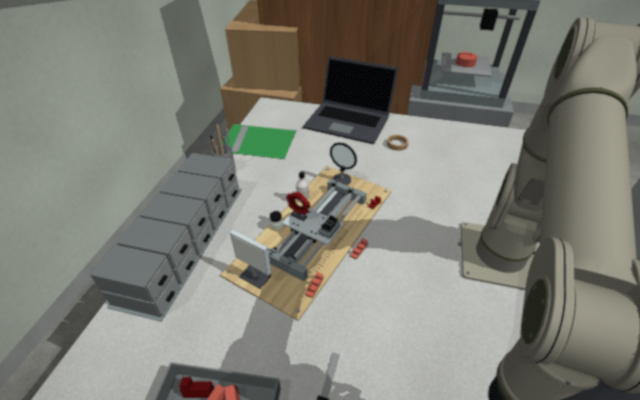

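```bash
python3 - <<'E'
from h import *
from scipy.spatial.transform import Rotation as R
print(R.from_quat(manip.read_state()["ee_rot"]).as_matrix().round(3))
E
```

```text
[[ 0.225 -0.    -0.974]
 [ 0.974 -0.001  0.225]
 [-0.001 -1.    -0.   ]]
```

```bash
python3 - <<'E'
from h import *
import pickle
o=pickle.load(open("c0.pkl","rb"))
save(o["top"],"t1.png",(205,125,410,260),3.9)
save(o["side"],"s1.png",(215,130,400,320),3.1)
save(o["top"],"t2.png",(270,155,330,220),9)
E
```

```text
(no output)
```

View pics/t1.png

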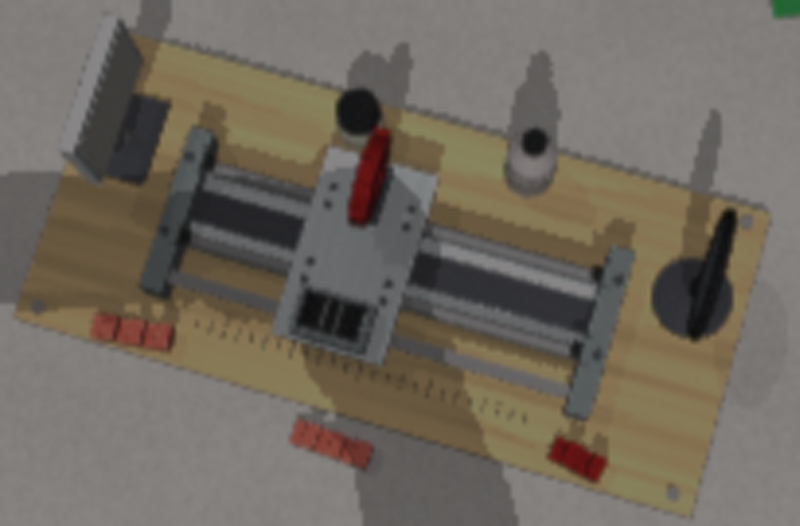

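View pics/t2.png

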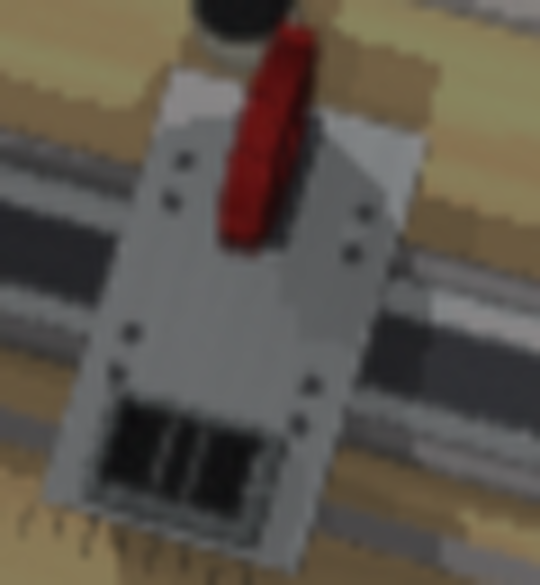

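View pics/s1.png

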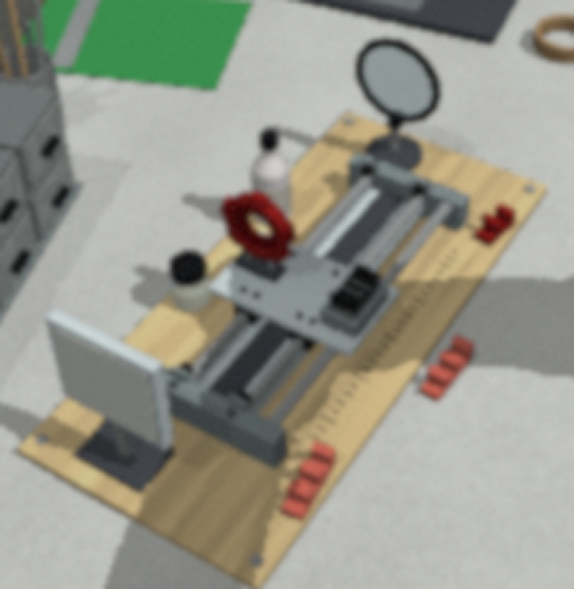

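```bash
python3 - <<'E'
from h import *
import pickle
o=pickle.load(open("c0.pkl","rb"));c=o["top"]
T=np.array(c["pose"]);print(T.round(3),c["mtx"])
bb=[(135,33),(770,208),(690,516),(15,318)]
B=np.array([P(c,205+a/3.9-.37,125+b/3.9-.37,.012) for a,b in bb]);print("board",B.round(3),B.mean(0))
for i in range(4):print(np.linalg.norm(B[i]-B[i-1]))
pc=[(175,68),(428,145),(298,572),(42,502)]
C=np.array([P(c,270+a/9-.45,155+b/9-.45,.064) for a,b in pc]);print("car",C.round(4),C.mean(0))
for i in range(4):print(np.linalg.norm(C[i]-C[i-1]))
e=((C[1]-C[0])+(C[2]-C[3]))/2;print("car along",np.degrees(np.arctan2(e[1],e[0])))
e=((C[0]-C[3])+(C[1]-C[2]))/2;print("car across",np.degrees(np.arctan2(e[1],e[0])))
e=((B[1]-B[0])+(B[2]-B[3]))/2;print("board along",np.degrees(np.arctan2(e[1],e[0])))
pp=[(120,403),(280,437),(258,520),(98,485)]
Q=np.array([P(c,270+a/9-.45,155+b/9-.45,.098) for a,b in pp]);print("pad",Q.round(4),Q.mean(0))
for n,im in (("top",c),("side",o["side"])):
  d=im["depth"]; 
# depth points near pad from both cams
for n in("top","side"):
  im=o[n];d=im["depth"];K=im["mtx"];TT=np.array(im["pose"])
  v,u=np.indices(d.shape);x=np.stack([(u-K[0][2])/K[0][0]*d,(v-K[1][2])/K[1][1]*d,d],-1)@TT[:3,:3].T+TT[:3,3]
  m=(d>0)&(np.linalg.norm(x[...,:2]-Q.mean(0)[:2],axis=-1)<.05)&(x[...,2]>.088)&(x[...,2]<.115)
  p=x[m];print(n,len(p),p.mean(0),np.median(p[:,2]))
  if len(p):
    r=cv2.minAreaRect(p[:,:2].astype(np.float32)*1000);print(r)
E
```

```text
[[-0.016 -0.984  0.178  0.31 ]
 [-1.     0.02   0.02  -0.017]
 [-0.023 -0.178 -0.984  1.454]
 [ 0.     0.     0.     1.   ]] [[425.10933869   0.         310.51113173]
 [  0.         425.10933869 197.37172288]
 [  0.           0.           1.        ]]
board [[ 0.809  0.262  0.012]
 [ 0.633 -0.306  0.012]
 [ 0.364 -0.223  0.012]
 [ 0.548  0.365  0.012]] [0.58868184 0.02457762 0.012     ]
0.28102789141360496
0.5945366810542104
0.2819885685031174
0.6160040841778751
car [[ 0.6848  0.0817  0.064 ]
 [ 0.653  -0.0127  0.064 ]
 [ 0.4933  0.038   0.064 ]
 [ 0.5211  0.1319  0.064 ]] [0.58804493 0.05970983 0.064     ]
0.1712698585240912
0.09961465018069637
0.16756293661658211
0.097968220564893
car along -107.56402200419103
car across -17.334365477648895
board along -107.31215267683969
pad [[0.5514 0.1    0.098 ]
 [0.5378 0.0425 0.098 ]
 [0.5079 0.0507 0.098 ]
 [0.5217 0.1081 0.098 ]] [0.52971049 0.07533916 0.098     ]
top 162 [0.53068623 0.07883663 0.09822364] 0.09866150969712906
((531.0056762695312, 77.65254211425781), (64.48651123046875, 38.45326232910156), 70.36510467529297)
side 152 [0.53089601 0.0805941  0.10020761] 0.10028224528311136
((532.65625, 82.59040832519531), (58.589263916015625, 29.398826599121094), 72.26985931396484)
```

```bash
python3 -m handwheel '{"offset":[[-0.015,0,-0.02],[-0.035,0,-0.048],[-0.035,0,-0.048],[-0.035,0,-0.048],[-0.035,0,-0.048]],"angular":[[0,0.077,0],[0,0,0],[0,0,0],[0,0,0],[0,0,0]]}' 0 40
```

```text
clock: 0.72
tcp_pos: [0.2989, 0.397, 0.2391]
ee_rot: [-0.57, -0.419, 0.419, 0.57]
ft_force: [1.5, 0.4, -0.3]
width: 0.0002
```

```bash
python3 -m handwheel '{"offset":[[-0.035,0,-0.048],[-0.035,0,-0.048],[-0.035,0,-0.048],[-0.035,0,-0.048],[-0.035,0,-0.048]],"angular":[[0,0,0],[0,0,0],[0,0,0],[0,0,0],[0,0,0]]}'
python3 - <<'E'
from h import *
from scipy.spatial.transform import Rotation as R
s=manip.read_state();M=R.from_quat(s["ee_rot"]).as_matrix();print(s["tcp_pos"].round(4) if hasattr(s["tcp_pos"],"round") else s["tcp_pos"],M.round(3))
print((M.T@(np.array([.531,.0785,.15])-s["tcp_pos"])).round(4))
E
```

```text
clock: 1.35
tcp_pos: [0.4753, 0.1584, 0.2393]
ee_rot: [-0.57, -0.419, 0.419, 0.57]
ft_force: [0.2, 1.5, -0.0]
width: -0.0003
[0.4753 0.1584 0.2393] [[ 0.299  0.    -0.954]
 [ 0.954  0.     0.299]
 [ 0.    -1.     0.   ]]
[-0.0596  0.0892 -0.077 ]
```

```bash
python3 -m handwheel '{"offset":[[-0.03,0.02,-0.038],[-0.02,0.025,-0.03],[0,0,0]],"angular":[[0,0,0],[0,0,0],[0,0,0]]}'
python3 - <<'E'
from h import *
from scipy.spatial.transform import Rotation as R
s=manip.read_state();M=R.from_quat(s["ee_rot"]).as_matrix()
print((M.T@(np.array([.531,.0785,.15])-s["tcp_pos"])).round(4))
c=vision.camera("side");save(c,"s2.png",(240,130,400,300),3.5)
E
```

```text
clock: 1.72
tcp_pos: [0.5245, 0.0888, 0.1922]
ee_rot: [0.571, 0.416, -0.419, -0.571]
ft_force: [0.2, 0.2, 0.3]
width: -0.0001
[-0.0077  0.0422 -0.0095]
```

View pics/s2.png

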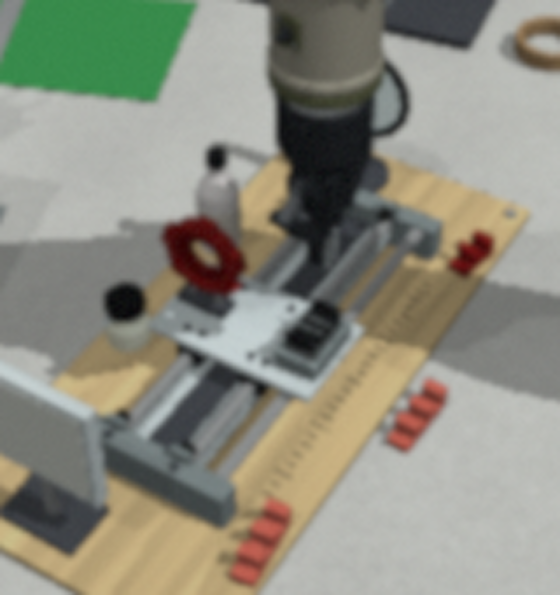

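```bash
python3 -m handwheel '{"offset":[[-0.008,0.03,-0.0095],[0,0.032,0],[0,0,0]],"angular":[[0,0,0],[0,0,0],[0,0,0]]}'
python3 - <<'E'
from h import *
from scipy.spatial.transform import Rotation as R
s=manip.read_state();M=R.from_quat(s["ee_rot"]).as_matrix()
print((M.T@(np.array([.531,.078,.106])-s["tcp_pos"])).round(4))
c=vision.camera("side");save(c,"s3.png",(290,180,370,260),7)
c=vision.camera("top");save(c,"t3.png",(250,130,350,230),6)
E
```

```text
clock: 2.15
tcp_pos: [0.5296, 0.0826, 0.131]
ee_rot: [-0.569, -0.418, 0.42, 0.57]
ft_force: [0.3, -0.1, 0.3]
width: 0.0
[-0.0039  0.025  -0.0028]
```

View pics/s3.png

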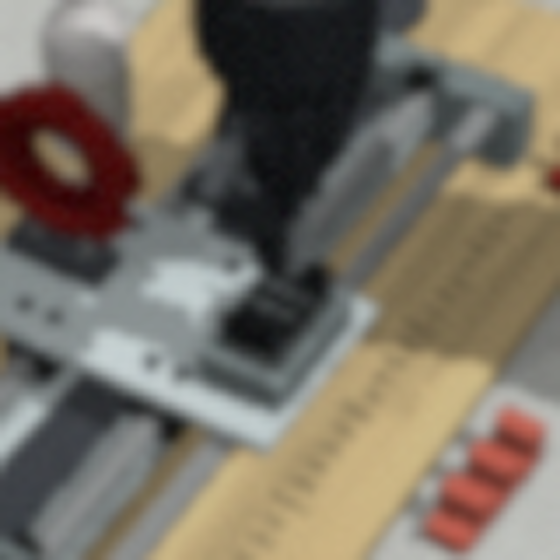

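View pics/t3.png

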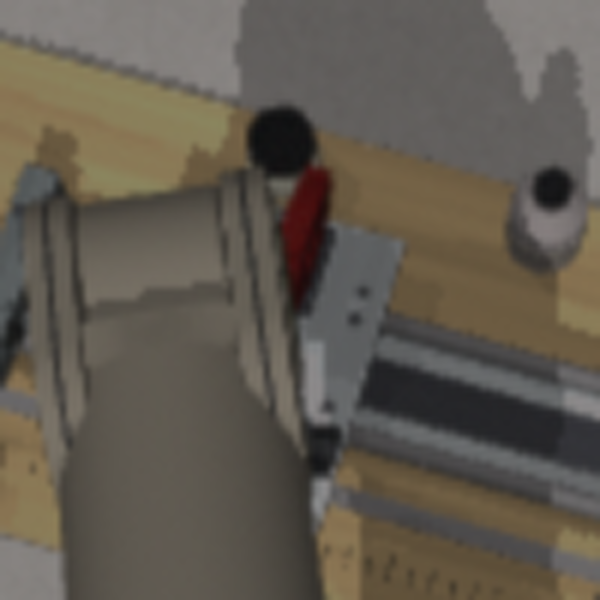

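```bash
python3 - <<'E'
from h import *
c=vision.camera("side");T=np.linalg.inv(np.array(c["pose"]));K=np.array(c["mtx"])
k=9;x0,y0=300,195
im=np.ascontiguousarray(cv2.resize(c["pixels"][195:255,300:360,::-1],None,fx=k,fy=k,interpolation=cv2.INTER_CUBIC))
im=np.clip(im.astype(float)*2.2,0,255).astype(np.uint8)
cv2.imwrite("pics/s4a.png",im)
def pr(p):
    q=K@(T[:3,:3]@p+T[:3,3]);q=q[:2]/q[2];return tuple(int(a) for a in ((q-[x0,y0]+.5)*k))
ex=np.array([.954,-.299,0]);ey=np.array([.299,.954,0])
ce=np.array([.531,.078,0])
for z,hy,col in((.103,.026,(0,255,0)),(.098,.021,(0,255,255))):
    pts=[pr(ce+[0,0,z]+ex*a*.015+ey*b*hy) for a,b in((1,1),(1,-1),(-1,-1),(-1,1))]
    cv2.polylines(im,[np.array(pts)],True,col,1)
cv2.imwrite("pics/s4.png",im)
E
```

```text
(no output)
```

View pics/s4a.png

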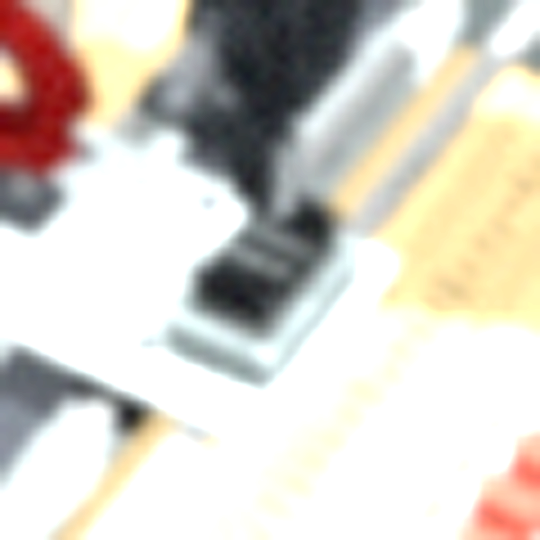

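View pics/s4.png

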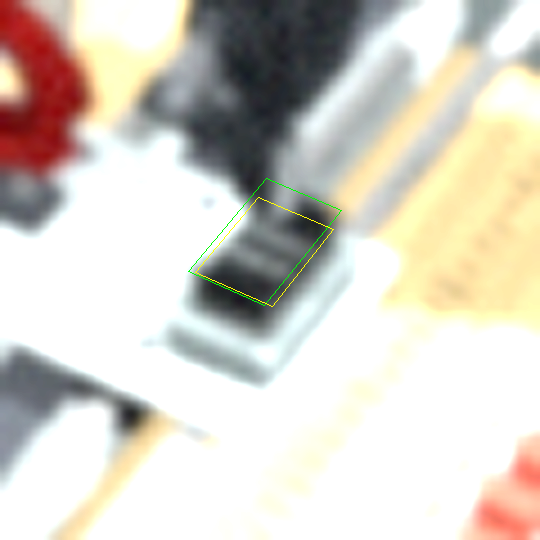

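```bash
python3 -m handwheel '{"offset":[[-0.003,0.009,-0.002],[0,0.009,0],[0,0.004,0],[0,0,0]],"angular":[[0,0,0],[0,0,0],[0,0,0],[0,0,0]]}'
python3 - <<'E'
from h import *
from scipy.spatial.transform import Rotation as R
s=manip.read_state();M=R.from_quat(s["ee_rot"]).as_matrix()
print((M.T@(np.array([.531,.078,.106])-s["tcp_pos"])).round(4))
E
```

```text
clock: 2.8
tcp_pos: [0.532, 0.078, 0.1099]
ee_rot: [-0.57, -0.418, 0.419, 0.57]
ft_force: [-0.5, 0.2, 0.3]
width: -0.0
[-0.0003  0.0039  0.0009]
```

```bash
python3 -m handwheel '{"offset":[[0,0.003,0],[0,0.002,0],[0,0,0]],"angular":[[0,0,0],[0,0,0],[0,0,0]]}'; python3 -m handwheel '{"offset":[[0,0.002,0],[0,0,0]],"angular":[[0,0,0],[0,0,0]]}';python3 -m handwheel '{"offset":[[0,0.002,0],[0,0,0]],"angular":[[0,0,0],[0,0,0]]}'
```

```text
clock: 3.18
tcp_pos: [0.5324, 0.0782, 0.1055]
ee_rot: [-0.57, -0.419, 0.418, 0.57]
ft_force: [-0.4, 0.7, 2.4]
width: -0.0001
clock: 3.42
tcp_pos: [0.5324, 0.0782, 0.1034]
ee_rot: [0.57, 0.419, -0.418, -0.57]
ft_force: [0.3, 0.3, 5.1]
width: 0.0002
clock: 3.68
tcp_pos: [0.5324, 0.0782, 0.1014]
ee_rot: [0.57, 0.419, -0.418, -0.57]
ft_force: [-0.8, 0.7, 4.9]
width: 0.0002
```

```bash
python3 -m handwheel '{"offset":[[-0.003,0.0008,0],[-0.004,0,0],[-0.004,0,0],[0,0,0]],"angular":[[0,0,0],[0,0,0],[0,0,0],[0,0,0]]}'
```

```text
clock: 4.18
tcp_pos: [0.529, 0.0676, 0.1007]
ee_rot: [-0.57, -0.419, 0.418, 0.57]
ft_force: [-1.7, -0.6, 5.5]
width: 0.0001
```

```bash
python3 -m handwheel '{"offset":[[-0.006,0,0],[-0.01,0,0],[-0.01,0,0],[-0.01,0,0],[-0.01,0,0]],"angular":[[0,0,0],[0,0,0],[0,0,0],[0,0,0],[0,0,0]]}'
python3 - <<'E'
from h import *
c=vision.camera("side");save(c,"s5.png",(270,150,390,270),5)
E
```

```text
clock: 4.8
tcp_pos: [0.5153, 0.0242, 0.1007]
ee_rot: [-0.57, -0.419, 0.418, 0.57]
ft_force: [-1.4, 1.6, 4.6]
width: 0.0001
```

View pics/s5.png

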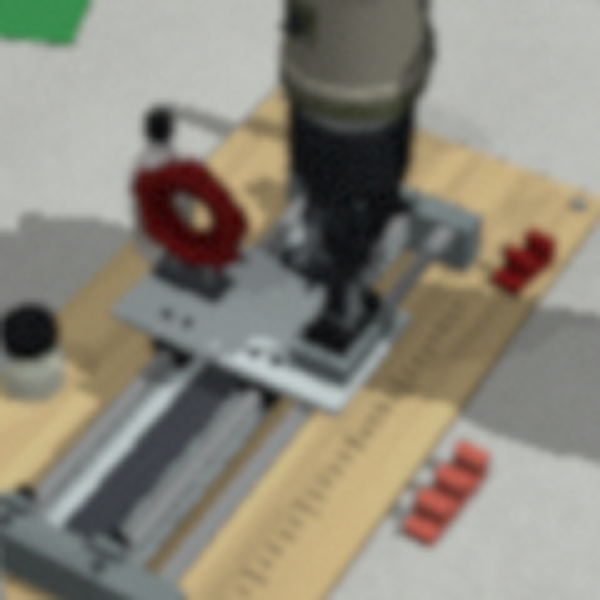

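```bash
python3 -m handwheel '{"offset":[[-0.008,0,0],[-0.01,0,0],[-0.01,0,0],[-0.01,0,0],[-0.01,0,0]],"angular":[[0,0,0],[0,0,0],[0,0,0],[0,0,0],[0,0,0]]}'; python3 -m handwheel '{"offset":[[-0.01,0,0],[-0.01,0,0],[-0.01,0,0],[-0.006,0,0],[-0.003,0,0]],"angular":[[0,0,0],[0,0,0],[0,0,0],[0,0,0],[0,0,0]]}'
```

```text
clock: 5.48
tcp_pos: [0.5008, -0.0217, 0.1007]
ee_rot: [-0.57, -0.419, 0.418, 0.57]
ft_force: [-1.6, 2.5, 5.9]
width: -0.0002
clock: 6.1
tcp_pos: [0.489, -0.0591, 0.1006]
ee_rot: [-0.57, -0.419, 0.418, 0.57]
ft_force: [-1.6, 2.3, 4.8]
width: 0.0
```

```bash
python3 -m handwheel '{"offset":[[-0.003,0,0],[-0.003,0,0],[-0.003,0,0],[0,0,0]],"angular":[[0,0,0],[0,0,0],[0,0,0],[0,0,0]]}'
python3 - <<'E'
from h import *
c=vision.camera("side");save(c,"s6.png",(290,140,400,240),5.5)
E
```

```text
clock: 6.6
tcp_pos: [0.487, -0.0675, 0.1009]
ee_rot: [0.57, 0.419, -0.418, -0.57]
ft_force: [-0.3, 2.5, 5.6]
width: -0.0001
```

View pics/s6.png

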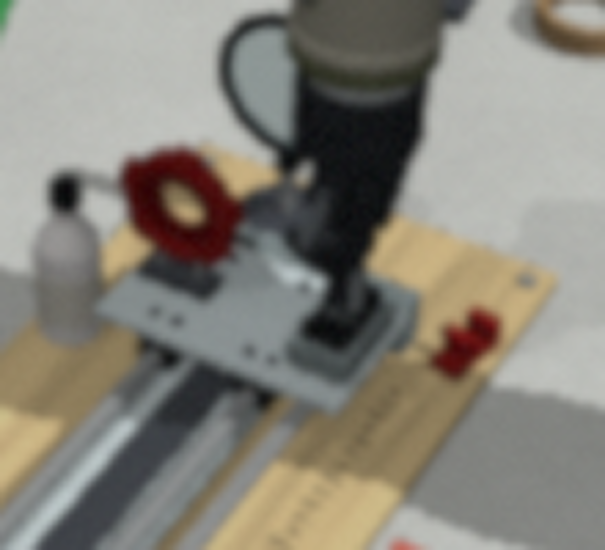

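```bash
for i in 1; do python3 -m handwheel '{"offset":[[-0.002,0,0],[-0.002,0,0],[0,0,0]],"angular":[[0,0,0],[0,0,0],[0,0,0]]}'; python3 -m handwheel '{"offset":[[-0.002,0,0],[0,0,0]],"angular":[[0,0,0],[0,0,0]]}'; done
```

```text
clock: 7.02
tcp_pos: [0.486, -0.0712, 0.1009]
ee_rot: [0.57, 0.419, -0.418, -0.57]
ft_force: [1.9, 2.2, 4.7]
width: 0.0002
clock: 7.28
tcp_pos: [0.4854, -0.073, 0.1009]
ee_rot: [0.57, 0.419, -0.418, -0.57]
ft_force: [0.8, 1.0, 5.4]
width: 0.0001
```

```bash
python3 -m handwheel '{"offset":[[-0.002,0,0],[-0.002,0,0],[0,0,0]],"angular":[[0,0,0],[0,0,0],[0,0,0]]}'; python3 -m handwheel '{"offset":[[-0.002,0,0],[-0.002,0,0]],"angular":[[0,0,0],[0,0,0]]}'
python3 - <<'E'
from h import *
for n,b,k in(("side",(290,140,400,240),5.5),("top",(270,150,400,250),5)):
    c=vision.camera(n);save(c,n+"7.png",b,k)
E
```

```text
clock: 7.65
tcp_pos: [0.4845, -0.076, 0.101]
ee_rot: [-0.57, -0.42, 0.418, 0.57]
ft_force: [1.7, 5.1, 4.8]
width: -0.0002
clock: 7.9
tcp_pos: [0.4843, -0.0765, 0.1013]
ee_rot: [-0.568, -0.422, 0.417, 0.57]
ft_force: [5.4, 20.6, 4.0]
width: 0.0004
```

View pics/side7.png

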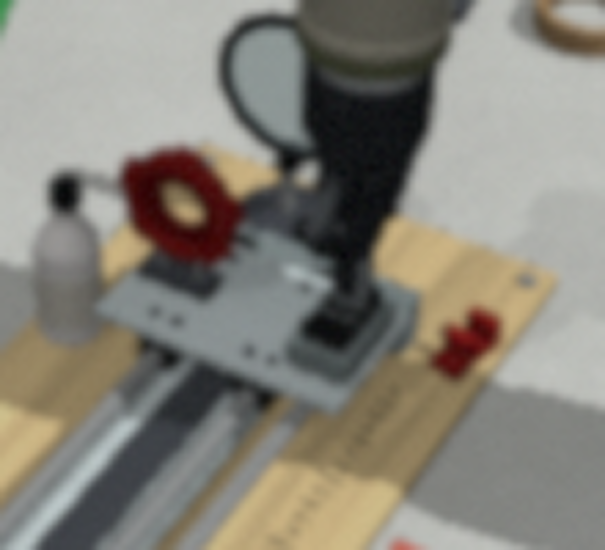

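View pics/top7.png

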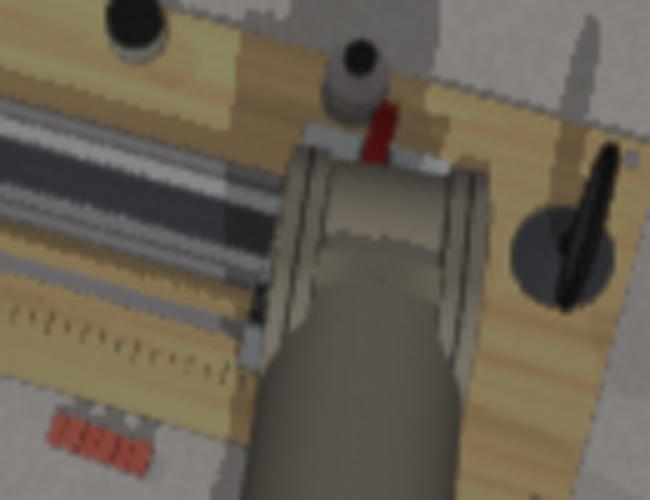

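```bash
python3 - <<'E'
from h import *
import pickle
o=pickle.load(open("c0.pkl","rb"));c=o["side"]
ex=np.array([.954,-.299,0]);ey=np.array([.299,.954,0])
def f(p):return (p@ex).round(4),(p@ey).round(4)
# plate near-left corner: before (s1) and after (side7)
print("before",f(P(c,215+347/3.1,130+350/3.1,.064)))
print("after",f(P(c,290+335/5.5,140+412/5.5,.064)))
print("far corner before",f(P(c,215+212/3.1,130+283/3.1,.064)),"after",f(P(c,290+97/5.5,140+302/5.5,.064)))
print("magn foot before",f(P(c,215+395/3.1,130+152/3.1,.014)))
t=o["top"];print("magn top",f(P(t,205+692/3.9,125+297/3.9,.016)))
print("blocks top",f(P(t,205+178/3.9,125+212/3.9,.05)),f(P(t,205+600/3.9,125+333/3.9,.05)))
E
```

```text
before (np.float64(0.4611), np.float64(0.2821))
after (np.float64(0.4554), np.float64(0.1382))
far corner before (np.float64(0.6268), np.float64(0.2765)) after (np.float64(0.6289), np.float64(0.1296))
magn foot before (np.float64(0.5954), np.float64(-0.062))
magn top (np.float64(0.5972), np.float64(-0.0579))
blocks top (np.float64(0.5382), np.float64(0.3924)) (np.float64(0.5382), np.float64(0.0125))
```

```bash
python3 -m handwheel '{"offset":[[0,0,0],[0.001,0,0],[0.002,0,0],[0,0,0]],"angular":[[0,0,0],[0,0,0],[0,0,0],[0,0,0]]}'
```

```text
clock: 8.5
tcp_pos: [0.4845, -0.0761, 0.101]
ee_rot: [-0.569, -0.42, 0.418, 0.57]
ft_force: [3.2, 8.2, 4.9]
width: 0.0
```

```bash
python3 -m handwheel '{"offset":[[0.0005,-0.002,0],[0,-0.002,0],[0,-0.002,0],[0,0,0]],"angular":[[0,0,0],[0,0,0],[0,0,0],[0,0,0]]}'
```

```text
clock: 9.0
tcp_pos: [0.4844, -0.076, 0.1067]
ee_rot: [-0.569, -0.42, 0.418, 0.57]
ft_force: [5.6, 7.2, -0.8]
width: 0.0001
```

```bash
python3 -m handwheel '{"offset":[[0.002,0,0],[0.003,-0.001,0],[0,-0.005,0],[0,-0.02,0],[0,-0.04,0]],"angular":[[0,0,0],[0,0,0],[0,0,0],[0,0,0],[0,0,0]]}'; python3 -m handwheel '{"offset":[[0,-0.04,0.02],[0,-0.02,0.05],[0,0,0.055],[0,0,0.055],[0,0,0]],"angular":[[0,0,0],[0,0,0],[0,0,0],[0,0,0],[0,0,0]]}'
python3 - <<'E'
from h import *
import pickle
o={}
for n,b,k in(("side",(290,140,400,240),5.5),("top",(205,125,410,260),3.9)):
    c=vision.camera(n);save(c,n+"8.png",b,k);o[n]=c
pickle.dump(o,open("c8.pkl","wb"))
E
```

```text
clock: 9.62
tcp_pos: [0.4837, -0.0734, 0.1723]
ee_rot: [-0.57, -0.417, 0.419, 0.57]
ft_force: [0.3, -0.8, 0.2]
width: 0.0001
clock: 10.25
tcp_pos: [0.311, -0.0189, 0.233]
ee_rot: [-0.57, -0.42, 0.418, 0.57]
ft_force: [0.6, -0.3, 0.8]
width: 0.0002
```

View pics/side8.png

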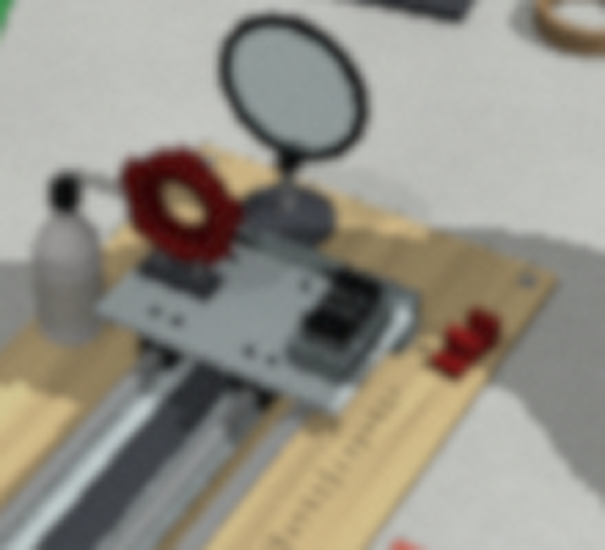

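View pics/top8.png

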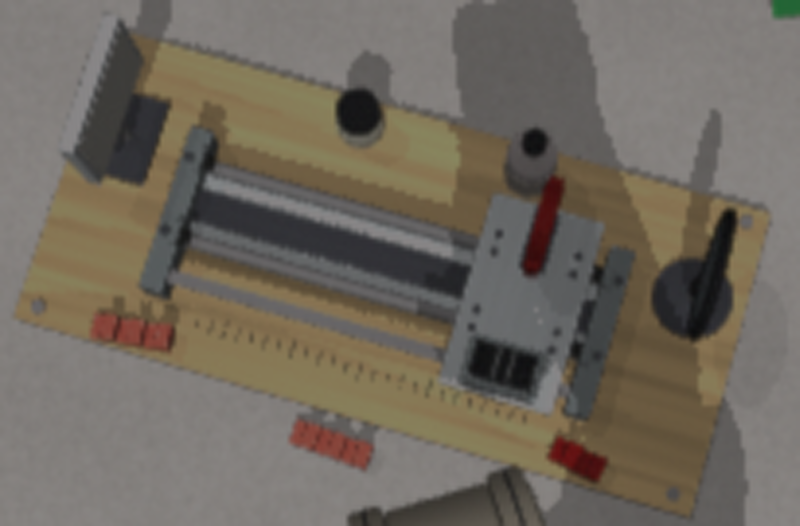

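```bash
python3 - <<'E'
from h import *
import pickle
a=pickle.load(open("c0.pkl","rb"));o=pickle.load(open("c8.pkl","rb"));c=o["top"]
C=np.array([P(c,205+x/3.9-.37,125+y/3.9-.37,.064) for x,y in[(495,195),(604,225),(550,413),(441,380)]]).mean(0)
C0=np.array([0.58804493,0.05970983,.064])
ey=np.array([.299,.954,0]);print(C,C@ey,(C-C0)@ey)
# pad height, depth: before vs after
for t,ct in((a,C0),(o,C)):
  d=t["top"]["depth"];im=t["top"];K=im["mtx"];TT=np.array(im["pose"])
  v,u=np.indices(d.shape);x=np.stack([(u-K[0][2])/K[0][0]*d,(v-K[1][2])/K[1][1]*d,d],-1)@TT[:3,:3].T+TT[:3,3]
  pc=ct+np.array([-.057,.0185,0]);r=x-pc
  m=(abs(r@ey)<.018)&(abs(r@np.array([.954,-.299,0]))<.010)&(x[...,2]>.07)
  print("pad z",np.median(x[m][:,2]),m.sum())
print(manip.read_state()["ft_force"])
E
```

```text
[ 0.54422802 -0.08197035  0.064     ] 0.08452446616436052 -0.14826414572563948
pad z 0.09876219427681432 66
pad z 0.0983412496660081 67
[ 0.28099556  0.05179401 -0.06878212]
```

```bash
python3 -c "
from bench import workorder;print(workorder.finish_job())"
```

```text
the job is handed in; nothing more can be done
None
```

I pressed the thumb pad about 5 mm down and held it there. I then pushed the carriage about 148 mm to the magnifier's end until it came up against the stop, where the push force rose to about 21 N. I eased that push to about 9 N and raised the fingertips so the pad sprang back. Then I backed off the lip and took the hand clear. The job was handed in at about 10.4 s.

**Last checks:**
- **Carriage position:** its centre measured about 143–146 mm from the magnifier along the rail, against 142 mm expected at the stop. That is only good to a few mm, so the picture alone does not prove it is within 3 mm. The firm stop under 21 N with the pad held down is the stronger sign. The plate looked the same in the side view during the push and after the hand left.
- **Thumb pad:** its top measured about 98.3 mm above the table, compared with 98.8 mm before the job, so it is back up.
- **Hand and loose things:** the force reading was near zero with the hand clear. The loose things in view had not visibly moved. The caliper and tape were outside the last crop, and the hand passed well above the table on that side.

No check failed. The one thing that differed from what I expected is that the fingertips slid about 9 mm along the pad onto its lip after the carriage had already reached the stop.

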